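# Put the pasta gauge away in the caddy's flat-tool bay

## Task

Take the flat pasta gauge (the blade with round holes and a broad flat handle) off the drying stand and lower it, without dropping it, blade first into the narrow bay at the far end of the grey utensil caddy, until its shoulders rest on the caddy's rim, and let go. Then push the caddy's sliding divider by its tab up against the blade, so that the gauge stands upright and snug with no loose play. Leave the spreader and everything else on the cart where they are.

Things in the scene. Friction and masses are not known exactly. Their poses are not given: they have to be found in the camera images.
- gauge: Flat aluminium pasta gauge, two round holes in its blade, 134 mm long, about 100 g, hanging upright by its shoulders. Origin: middle of the blade's lower edge; z up, x through the thickness, y across. Blade z 0-80 mm, 44 wide, 6 thick (lowest 4 mm 3 thick); shoulder bar z 80-92, 90 wide, 6 thick; wooden handle to grip z 92-134, 26 wide, 12 thick. Front and back alike.
- caddy: Grey utensil caddy, fixed, rim 95 mm above the cart. Origin on the cart's surface; walls span x -72 to +66 mm, y +/-36 mm. +x points to the end with the bay and is the divider's closing direction. Side walls (y +/-30 to 36) carry the gauge's shoulders. The bay is the gap between the end wall's inner face (x = +60) and the divider; 60 mm wide in y, floor 5 mm above the cart.
- bay_stop (a point): Point on the end wall's inner face, at rim height, mid width: caddy frame (60, 0, 95) mm. Axes as the caddy's. With its shoulders on the rim the gauge's tip hangs 15 mm above the cart, 10 mm above the bay's floor.
- divider (a joint): Travel of the divider towards the end wall, m (0 to 0.028): the bay's width in x is 30 mm minus this value, 12 to 20 mm at the start. The divider fills the bay's depth to 7 mm below the rim, slides with about 1.5 N of friction and stays where it is left.
- tab_top (a point): Middle of the top edge of the divider's upright push tab, on its rear face (away from the bay), 138 mm above the cart, 43 mm above the rim. Tab: white plate 6 mm thick (x), 44 mm wide (y), its front 58 mm behind the divider's bay face. Moves with the divider; axes as the caddy's: push it to +x. The caddy behind it is empty.
- stand: Steel drying stand, fixed, 170 mm long (x). Origin on the cart's surface below its centre. Two flat rails along x at y +/-30 to 38 mm, tops 95 mm above the cart, 7 mm lips at the ends. Gauge and spreader hang across the rails at x about +/-45 mm, in either order, their tips 15 mm above the cart.
- spreader: Steel spreader hanging beside the gauge: solid narrow blade with a rounded end, 90 mm shoulder bar, round wooden handle of 16 mm diameter; top 140 mm over its origin, which lies 15 mm above the cart. Not to be moved.
- jar: Glass jar with a steel twist cap, 68 mm across, 105 mm tall; origin under its centre. Bystander between stand and caddy.
- saucer: White ceramic saucer, 124 mm across, 18 mm high; origin under its centre. Bystander.
- egg_ring: Yellow silicone egg ring, 90 mm across, 16 mm high; origin under its centre. Bystander between stand and caddy.
- spoon_a: Aluminium spoon, 170 mm long, lying on the cart. Bystander at the left.
- spoon_b: Aluminium spoon, 170 mm long, lying on the cart. Bystander at the right.
- mug: White ceramic mug, 80 mm across, 92 mm tall; origin under its centre. Bystander.
Things that resemble listed ones, but are neither listed nor needed, are in the scene too. What is shaped like the caddy but green is not meant.

How it is judged:
On the way, in this order (a step that is already met when the one before it is completed fails the run):
1. the gauge hangs in the bay, released, its shoulders on the caddy's rim (z of gauge in the frame of caddy between 0.011 and 0.0185 m and x of gauge in the frame of caddy between 0.03 and 0.06 m and y of gauge in the frame of caddy between -0.012 and 0.012 m and contact force between gauge and the fingers below 0.1 N), for 0.2 s.
2. the divider has been pushed up against the blade (all of step 1 and value of joint divider above 0.0215 m), for 0.2 s.
At the end, for the whole second after the job is handed in: The gauge is released, at rest in the bay: shoulders on the rim (within 4 mm of full depth, 12 mm of mid width), upright within 4 and square within 5 degrees; the divider is against the blade (bay at most 8.5 mm wide); the spreader still hangs where it was (within 30 mm) (all of step 2 and angle between gauge's own z axis and vertical below 0.07 rad and angle between the x axis of gauge and the x axis of caddy, either way round below 0.09 rad and linear speed of gauge below 0.02 m/s and distance of spreader from where it was at the start of the episode below 0.03 m); the robot touches nothing.
It fails at once if a bystander (spreader, jar, saucer, egg ring, spoon, mug) is moved by more than 30 mm (distance of any of spreader, jar, saucer, egg_ring, spoon_a, spoon_b, mug from where it was at the start of the episode above 0.03 m).
It fails at once if the gauge is dropped into the bay (faster than 0.45 m/s in it) (horizontal distance between gauge and bay_stop below 0.04 m and height (world z) of gauge below 0.09 m and linear speed of gauge above 0.45 m/s).
It also fails if it takes over 51 s, if anything falls off the work surface, if the arm or the gripper's body presses on something with over 40 N, if the wrist force passes 120 N, or if a joint passes its speed limit or range.

## Robot

A 6-joint arm with a two-finger parallel gripper is mounted at the origin on the work surface. World frame = base frame: x ahead of the robot, y to its left, z up, the work surface at z = 0. Lengths are in m, angles in rad, forces in N, time in s.
With the tool pointing down it reaches from about 0.225 to 0.875 m from the base axis. Payload 3.4 kg.
Tool frame: the origin (TCP) lies at the very end of the fingers, on their centre line; the grasp point (between the pads) lies 19 mm behind it; z points along the fingers, y is the direction in which the jaws open and shut (so a half turn about z gives the same grasp; the last joint's range is limited). The gripper opens to 85 mm and grips with 20 to 120 N. Pads are 22 mm wide; open, the fingers measure 114 mm over their backs; the gripper's body (76 mm by 85 mm) begins 54 mm behind the grasp point. The pads swing forward as they close: fully open they stand 13 mm farther back than shut.
Start: joints at [-1.32, 0.276, 1.505, -0, 1.361, -0.121], TCP at [0.209, -0.536, 0.231] pointing down, gripper open.
Joint ranges: [-2.89, 2.89], [-0.75, 2.08], [0.22, 2.7], [-1.18, 4.32], [0.11, 2.71], [-2.7, 2.7]. Speed limits (rad/s): [2.57, 2.57, 3.14, 3.14, 3.14, 3.14].

## Interface

Orientations are given as a unit quaternion [w, x, y, z].
In Python, from rig import telemetry, optics, order gives the robot as it stands.
- The arm moves only by the shell command python3 -m creep 'ROWS' [FORCE]. ROWS is a JSON object of lists of equal length, an entry for each row: "slide": the shift along the world's x, y, z normalised to -1 to 1, where 1 is 0.15 m, a list of three; "twist": the turn, a rotation vector about the world's x, y, z normalised to -1 to 1, where 1 is 360 degrees, a list of three; "fingers": the gripper's target within -1 to 1 (fully open at 1, half-way at 0, shut at -1). A call has 1 to 20 rows; each row is the pose to reach, as a shift and turn from the pose commanded when the call began, turning the shorter way round; what a row does not reach only later rows make up. A row lasts 1/10 s, in which the tool goes at most 50 mm and 8.59 degrees, less where a joint would pass 70% of its speed; a pose out of reach is approached as far as the arm can. A call with a number of a shift or a turn outside -1 to 1 is refused whole. A call with a gripper value outside its range is refused whole. The fingers move at their own pace and stop on an object; FORCE is the grip in N (left out, the last holds). Time passes only in rows, so rows that repeat a pose let the fingers close. It gives the time, the measured TCP pose, the force and the opening at its end, in the units of the state.
- telemetry.get_state(): the state, without advancing time (a new reading comes with each control period).
- optics.get_image(name): name is "scene" or "top"; returns a dict with "img" (400x640x3 uint8, blue, green, red), "depth" (400x640 float32, m along the optical axis (not along the pixel's ray), 0 where there is no reading), "fovy" (degrees; the focal length in pixels is half the picture's height over the tangent of half this angle, whatever the lens; pixels are square), "cx", "cy" (the principal point, pixels), "world_from_camera" (4x4, takes a point from camera to world coordinates). Camera axes: x right, y down, z forward; pixel columns grow to the right and rows downward; lengths in m; the calibration is good to about 2 mm. A picture is of the moment at which its call begins.
- order.sign_off(): hands the job in, once; it reports no verdict.
The state is a dict: "clock": time; "qpos": joint angles; "qd": joint speeds; "effort": joint torques, N m; "position": TCP position; "ee_rot": TCP orientation; "contact_force": force on the tool from outside, world axes, zero at the start; "moment": the same for the moment, N m; "width": finger opening in m.
Only numpy, scipy, OpenCV 4.12 (cv2) and the standard library are available. Lean on these libraries where they do the work, as an engineer would, in place of code of your own. Each camera call takes 0.05 s, during which the arm holds its last target.

## Working session

There is one attempt and no reset: what is moved stays moved. The work goes in short steps, Python scripts to look and compute and a shell command to move; the robot and the scene stay as the last step left them, time stands still between calls to the robot, and variables do not carry over. Pictures are saved under pics/ and viewed, and the job is handed in when it is done.

```bash
ls; mkdir -p pics; python3 - <<'E'
from rig import telemetry, optics, order
import cv2, numpy as np
print(telemetry.get_state())
for n in ("scene","top"):
    d=optics.get_image(n)
    cv2.imwrite(f"pics/{n}0.png",d["img"]); np.savez(f"pics/{n}0.npz",**d)
    print(n,d["fovy"],d["cx"],d["cy"],d["world_from_camera"].round(3).tolist(), (d["depth"]>0).mean())
E
```

```text
pics
{'clock': 0.0, 'qpos': array([-1.31999605e+00,  2.76591717e-01,  1.50618411e+00, -1.01854376e-05,
        1.36069896e+00, -1.20973071e-01]), 'qd': array([ 0.0001339 ,  0.00231212, -0.00074209,  0.00013754, -0.00211245,
        0.00166977]), 'effort': array([ 2.15682358e-04, -4.16777444e+01, -2.45809042e+01, -5.07192010e-05,
        1.11641685e-02,  2.71321605e-07]), 'position': array([ 0.20874646, -0.53517472,  0.23042128]), 'ee_rot': array([-9.38761906e-04,  9.82772132e-01,  1.84818970e-01, -6.60143954e-05]), 'contact_force': array([ 0.11901962,  0.60635218, -0.87057774]), 'moment': array([ 0.041344  , -0.03660095,  0.04614213]), 'width': 0.08531967191295502}
scene 57.141757682914445 323.11071764547324 192.09506794857415 [[0.731, 0.479, -0.487, 1.105], [0.683, -0.5, 0.533, -0.561], [0.011, -0.722, -0.692, 0.837], [0.0, 0.0, 0.0, 1.0]] 0.9960859375
top 42.23981437405093 317.1201531913353 192.68341819118547 [[-0.016, -0.988, 0.151, 0.368], [-1.0, 0.018, 0.011, 0.004], [-0.014, -0.151, -0.988, 1.595], [0.0, 0.0, 0.0, 1.0]] 0.99619140625
```

View pics/scene0.png

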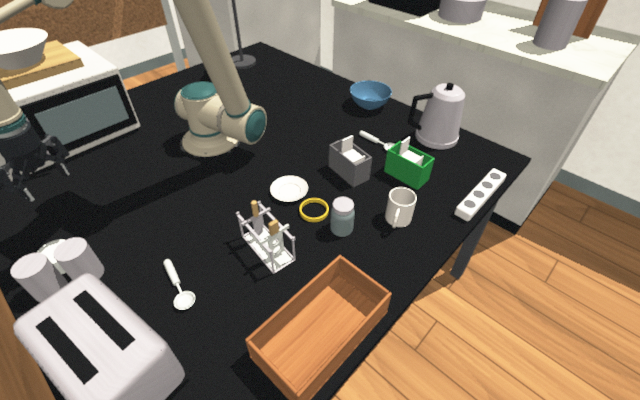

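View pics/top0.png

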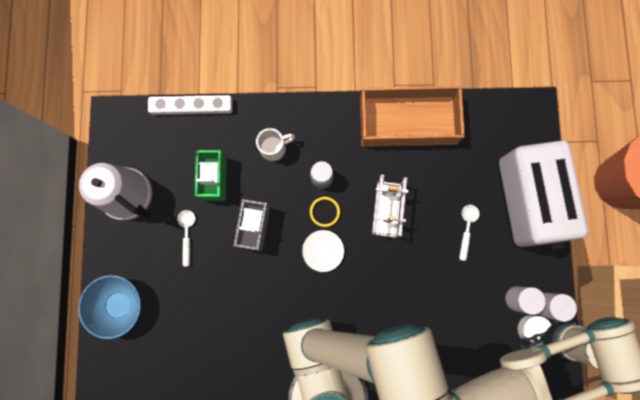

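The scene view shows the stand at about (265,240), with handles at (255,215) and (273,235). The grey caddy is at (350,160) and the green decoy at (410,165). In the top view the stand is at (390,207) and the grey caddy at (251,225). I'll zoom in on both.

```bash
python3 - <<'E'
import cv2, numpy as np
s=cv2.imread("pics/scene0.png"); t=cv2.imread("pics/top0.png")
r=lambda im,x,y,w,h,f: cv2.resize(im[y:y+h,x:x+w],None,fx=f,fy=f,interpolation=cv2.INTER_CUBIC)
a=r(s,225,190,80,85,5); b=r(s,320,125,75,85,5)
cv2.imwrite("pics/z1.png",np.hstack([a,b]))
a=r(t,365,165,60,80,6); b=r(t,225,190,60,80,6)
cv2.imwrite("pics/z2.png",np.hstack([a,b]))
E
```

```text
(no output)
```

View pics/z1.png

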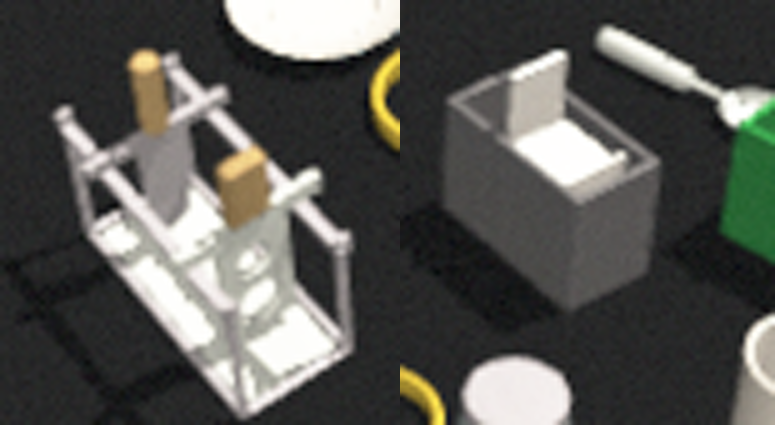

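View pics/z2.png

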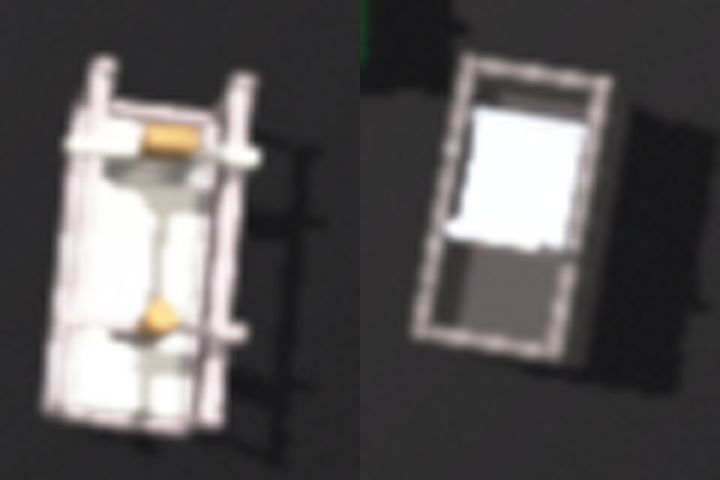

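In the crops, the gauge (flat tan handle, holed blade) hangs at the stand's far (+x) end, at top pixel ~(393,188). The spreader is at ~(391,217). The grey caddy's divider tab is at its near end, and the bay is at the far end, at top row ~202. Next I'll measure both views with depth, colour masks and rays.

```bash
cat > h.py <<'E'
import cv2, numpy as np
from rig import telemetry, optics
def load(n,tag): return dict(np.load(f"pics/{n}{tag}.npz"))
def grab(n,tag):
    d=optics.get_image(n); cv2.imwrite(f"pics/{n}{tag}.png",d["img"]); np.savez(f"pics/{n}{tag}.npz",**d); return d
def f(d): return 200/np.tan(np.radians(float(d["fovy"]))/2)
def cloud(d):
    v,u=np.mgrid[0:400,0:640]; z=d["depth"]
    p=np.stack([(u-d["cx"])/f(d)*z,(v-d["cy"])/f(d)*z,z,np.ones_like(z)],-1)
    return (p@d["world_from_camera"].T)[...,:3]
def ray(d,u,v):
    T=d["world_from_camera"]; r=T[:3,:3]@np.array([(u-d["cx"])/f(d),(v-d["cy"])/f(d),1]); return T[:3,3],r/np.linalg.norm(r)
def onplane(d,u,v,z):
    o,r=ray(d,u,v); return o+r*(z-o[2])/r[2]
def tri(d1,p1,d2,p2):
    o1,r1=ray(d1,*p1); o2,r2=ray(d2,*p2)
    A=np.stack([r1,-r2],1); s=np.linalg.lstsq(A,o2-o1,rcond=None)[0]
    a=o1+r1*s[0]; b=o2+r2*s[1]; return (a+b)/2,np.linalg.norm(a-b)
def proj(d,p):
    T=np.linalg.inv(d["world_from_camera"]); q=T[:3,:3]@np.asarray(p)+T[:3,3]
    return q[0]/q[2]*f(d)+d["cx"], q[1]/q[2]*f(d)+d["cy"]
E
python3 - <<'E'
from h import *
np.set_printoptions(precision=4,suppress=True)
for n in ("scene","top"):
    d=load(n,0); P=cloud(d); h=cv2.cvtColor(d["img"],cv2.COLOR_BGR2HSV)
    box={"scene":(225,190,80,85),"top":(365,165,60,80)}[n]
    x,y,w,hh=box
    sub=np.zeros((400,640),bool); sub[y:y+hh,x:x+w]=1
    m=(h[...,0]>8)&(h[...,0]<28)&(h[...,1]>90)&(h[...,2]>90)&sub
    k,l,st,c=cv2.connectedComponentsWithStats(m.astype(np.uint8))
    for i in range(1,k):
        if st[i,4]>5:
            q=P[l==i]; print(n,"handle",c[i],st[i],q.min(0),np.median(q,0),q.max(0))
    # caddy
    x,y,w,hh={"scene":(320,125,75,85),"top":(225,190,60,80)}[n]
    sub[:]=0; sub[y:y+hh,x:x+w]=1
    m=sub&(P[...,2]>.088)&(P[...,2]<.102); q=P[m]
    r=cv2.minAreaRect((q[:,:2]*1000).astype(np.float32)); print(n,"caddy rim",m.sum(),r,np.median(q[:,2]))
    m=sub&(P[...,2]>.11)&(P[...,2]<.15); q=P[m]; print("tab",q.min(0),np.median(q,0),q.max(0))
    r=cv2.minAreaRect((q[:,:2]*1000).astype(np.float32)); print(r)
    # cart height
    print("cart z",np.median(P[300:330,200:260,2]) if n=="top" else np.median(P[110:130,280:300,2]))
E
```

```text
scene handle [254.2784 207.5258] [250 200   9  17  97] [ 0.375  -0.5609 -0.0033] [ 0.5236 -0.19    0.1352] [ 1.1055 -0.0944  0.8372]
scene handle [301.6944 209.0556] [299 200   6  20  72] [ 0.4942 -0.0457 -0.0042] [ 0.5216 -0.0258  0.0097] [0.5572 0.0153 0.0177]
scene handle [273.0924 226.5126] [268 219  11  16 119] [ 0.4847 -0.2094 -0.0034] [ 0.6079 -0.1985  0.1347] [ 0.6122 -0.1031  0.1501]
scene caddy rim 340 ((602.404296875, 154.84573364257812), (214.69342041015625, 348.38067626953125), 35.20344161987305) 0.09295646820446934
tab [0.4888 0.1977 0.1103] [0.497  0.2178 0.1259] [0.5032 0.2437 0.1394]
((497.00616455078125, 220.82737731933594), (46.09164810180664, 10.011613845825195), 81.21403503417969)
cart z -0.001053159791655378
top handle [392.9048 188.0476] [389 186   9   5  42] [ 0.5946 -0.2061  0.1229] [ 0.5986 -0.1942  0.1475] [ 0.6053 -0.1829  0.1537]
top handle [390.75 218.05] [389 216   5   5  20] [ 0.509  -0.1907  0.1216] [ 0.5132 -0.1848  0.1492] [ 0.5195 -0.18    0.1622]
top caddy rim 341 ((509.137939453125, 216.92083740234375), (73.22342681884766, 138.07177734375), 79.14509582519531) 0.09445407169974795
tab [0.4863 0.1989 0.1101] [0.4916 0.22   0.1375] [0.4966 0.2399 0.1477]
((492.416748046875, 219.2212677001953), (41.353004455566406, 6.148367881774902), 79.66847229003906)
cart z 0.0006171795787959233
```

```bash
python3 - <<'E'
from h import *
np.set_printoptions(precision=4,suppress=True)
t=load("top",0); s=load("scene",0)
# top view, 12x crops for pixel picking
def big(d,x,y,w,h,fx,name):
    im=cv2.resize(d["img"][y:y+h,x:x+w],None,fx=fx,fy=fx,interpolation=cv2.INTER_CUBIC)
    for i in range(0,w,5): cv2.putText(im,str(x+i),(i*fx,8),0,.3,(0,255,255),1); im[:,i*fx]=im[:,i*fx]//2+np.array([60,60,0],np.uint8)
    for i in range(0,h,5): cv2.putText(im,str(y+i),(0,i*fx+8),0,.3,(0,255,255),1); im[i*fx]=im[i*fx]//2+np.array([60,60,0],np.uint8)
    cv2.imwrite(name,im)
big(t,370,170,45,40,16,"pics/b1.png")
big(s,235,195,60,45,13,"pics/b2.png")
for z in (.145,.149,.153): print(z,onplane(t,392.9,187.5,z))
for u,v in ((376.7,189.2),(408,191.2)): print(onplane(t,u,v,.107))
print("tri handle top",tri(s,(272.5,221.5),t,(392.9,187.5)))
E
```

```text
0.145 [ 0.6007 -0.1943  0.145 ]
0.149 [ 0.6001 -0.1938  0.149 ]
0.153 [ 0.5995 -0.1932  0.153 ]
[ 0.6027 -0.1524  0.107 ]
[ 0.5952 -0.2428  0.107 ]
tri handle top (array([ 0.6004, -0.1942,  0.1464]), np.float64(0.0002458534016526599))
```

View pics/b1.png

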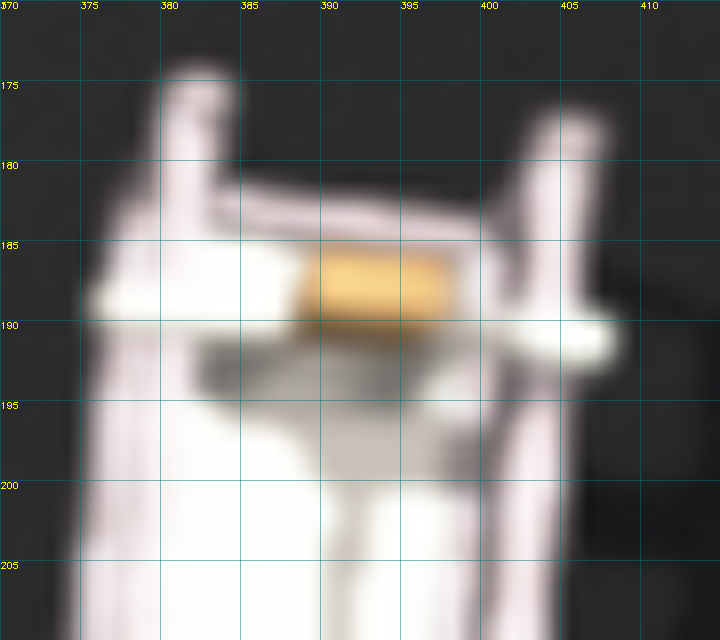

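View pics/b2.png

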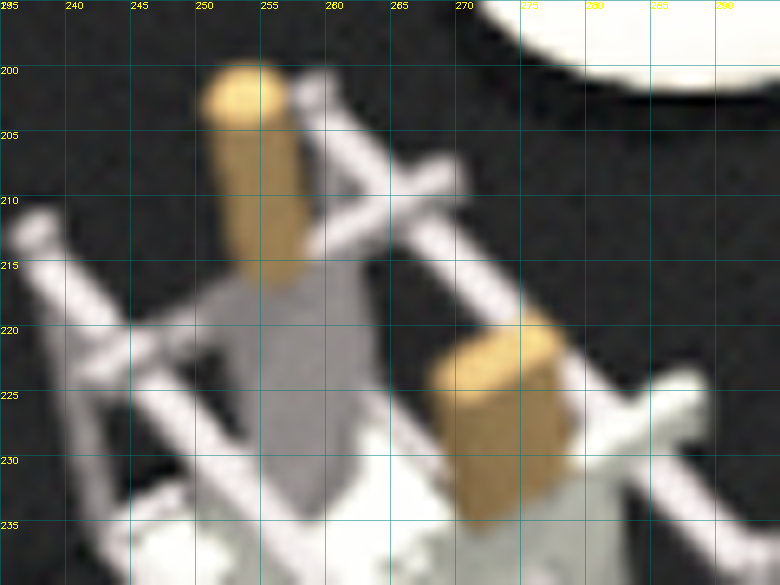

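```bash
python3 -m creep '{"slide":[[1,0.85,0],[1,0.85,0],[1,0.85,0],[1,0.85,0],[1,0.85,0],[1,0.85,0],[1,0.85,0],[1,0.85,0]],"twist":[[0,0,0.178],[0,0,0.178],[0,0,0.178],[0,0,0.178],[0,0,0.178],[0,0,0.178],[0,0,0.178],[0,0,0.178]],"fingers":[0.2,0.2,0.2,0.2,0.2,0.2,0.2,0.2]}' 40; python3 -m creep '{"slide":[[1,0.85,0],[1,0.85,0],[1,0.85,0],[1,0.85,0],[1,0.85,0],[1,0.85,0]],"twist":[[0,0,0],[0,0,0],[0,0,0],[0,0,0],[0,0,0],[0,0,0]],"fingers":[0.2,0.2,0.2,0.2,0.2,0.2]}'; python3 - <<'E'
from h import *
from scipy.spatial.transform import Rotation as R
s=telemetry.get_state(); q=s["ee_rot"]; r=R.from_quat([*q[1:],q[0]]).as_matrix()
print(s["clock"],s["position"],s["qpos"],s["width"],"ytool yaw",np.degrees(np.arctan2(r[1,1],r[0,1])),r[:,2])
E
```

```text
clock: 0.9
position: [0.359, -0.4077, 0.2308]
ee_rot: [-0.001, 0.733, 0.68, 0.0]
contact_force: [-0.1, 0.4, -0.0]
width: 0.0513
clock: 1.5
position: [0.5091, -0.2798, 0.2307]
ee_rot: [-0.001, 0.734, 0.679, -0.001]
contact_force: [-0.4, -0.8, 0.4]
width: 0.0512
1.5 [ 0.50911152 -0.2798383   0.23067171] [-6.21856796e-01  2.86004133e-01  1.49202359e+00 -7.60935670e-04
  1.36491210e+00 -5.43805706e-01] 0.05119936515327893 ytool yaw -4.463053727282716 [-1.52884379e-03  1.79325902e-04 -9.99998815e-01]
```

```bash
python3 -m creep '{"slide":[[0.61,0.567,0],[0.61,0.567,0],[0.61,0.567,-0.2],[0.61,0.567,-0.4],[0.61,0.567,-0.4]],"twist":[[0,0,0],[0,0,0],[0,0,0],[0,0,0],[0,0,0]],"fingers":[0.2,0.2,0.2,0.2,0.2]}'; python3 - <<'E'
from h import *
s=telemetry.get_state(); print(s["position"])
d=grab("scene",1); t=grab("top",1)
a=cv2.resize(d["img"][170:270,220:320],None,fx=5,fy=5,interpolation=cv2.INTER_CUBIC)
b=cv2.resize(t["img"][170:270,350:410],None,fx=5,fy=5,interpolation=cv2.INTER_CUBIC)
cv2.imwrite("pics/c1.png",np.hstack([a,b]))
print(proj(d,s["position"]),proj(t,s["position"]))
E
```

```text
clock: 2.0
position: [0.5968, -0.1953, 0.1667]
ee_rot: [-0.005, 0.735, 0.678, -0.002]
contact_force: [-1.8, 0.0, 1.0]
width: 0.0511
[ 0.59680583 -0.19526551  0.16667437]
(np.float64(270.56770927249505), np.float64(215.48885833443674)) (np.float64(394.30656168866454), np.float64(187.6403243242244))
```

View pics/c1.png

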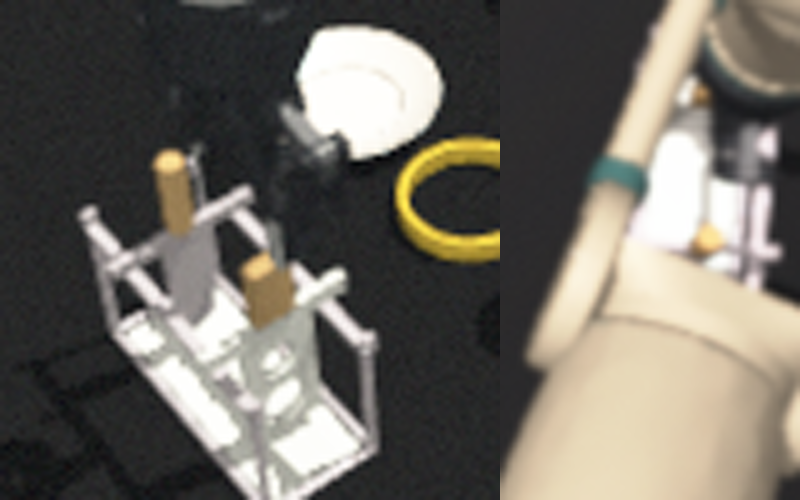

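```bash
python3 -m creep '{"slide":[[0,0,-0.1],[0,0,-0.2],[0,0,-0.3],[0,0,-0.39],[0,0,-0.39],[0,0,-0.39]],"twist":[[0,0,0],[0,0,0],[0,0,0],[0,0,0],[0,0,0],[0,0,0]],"fingers":[0.2,0.2,0.2,0.2,0.2,0.2]}'; python3 -m creep '{"slide":[[0,0,0],[0,0,0],[0,0,0],[0,0,0],[0,0,0],[0,0,0]],"twist":[[0,0,0],[0,0,0],[0,0,0],[0,0,0],[0,0,0],[0,0,0]],"fingers":[-1,-1,-1,-1,-1,-1]}' 40
```

```text
clock: 2.7
position: [0.6007, -0.1966, 0.1138]
ee_rot: [0.001, 0.735, 0.678, 0.0]
contact_force: [0.6, -0.1, 0.8]
width: 0.0509
clock: 3.3
position: [0.6009, -0.1959, 0.1136]
ee_rot: [0.001, 0.735, 0.678, 0.0]
contact_force: [-0.5, 1.0, 4.9]
width: 0.0115
```

```bash
python3 -m creep '{"slide":[[0,0,0.1],[0,0,0.3],[0,0,0.6],[0,0,0.95],[0,0,0.95],[0,0,0.95]],"twist":[[0,0,0],[0,0,0],[0,0,0],[0,0,0],[0,0,0],[0,0,0]],"fingers":[-1,-1,-1,-1,-1,-1]}' 50; python3 - <<'E'
from h import *
s=telemetry.get_state(); print(s["position"],s["qpos"])
d=grab("scene",2); t=grab("top",2)
a=cv2.resize(d["img"][140:260,200:320],None,fx=5,fy=5,interpolation=cv2.INTER_CUBIC)
cv2.imwrite("pics/c2.png",a)
E
```

```text
clock: 3.9
position: [0.6007, -0.1958, 0.2564]
ee_rot: [0.001, 0.735, 0.678, 0.0]
contact_force: [0.4, 0.2, -2.1]
width: 0.0114
[ 0.60072487 -0.19576692  0.25638739] [-4.25120355e-01  3.49348157e-01  1.33464105e+00  4.33245686e-05
  1.45520563e+00 -3.44678743e-01]
```

View pics/c2.png

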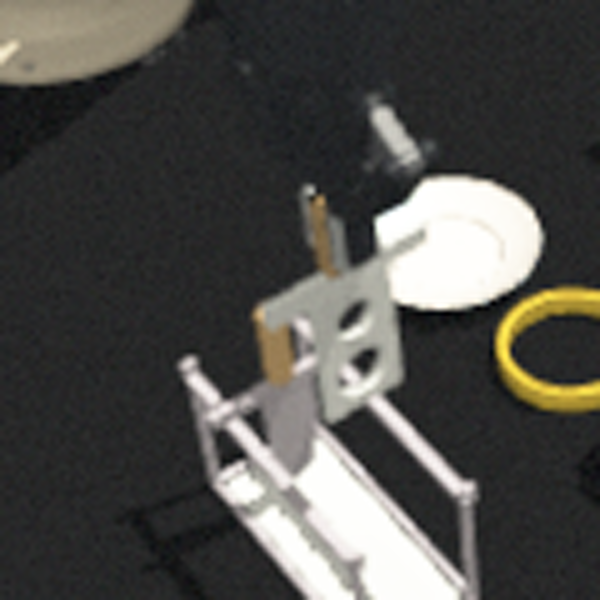

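View pics/top2.png

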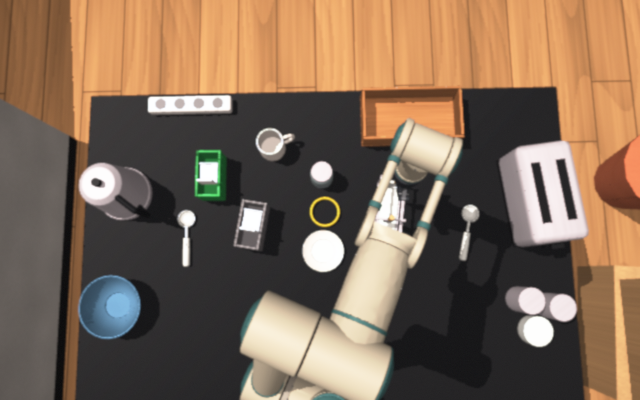

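The gauge is held and the spreader hasn't moved. Next I'll measure the caddy's rim and bay more closely.

```bash
python3 - <<'E'
from h import *
t=load("top",0); s=load("scene",0)
def big(d,x,y,w,h,fx,name):
    im=cv2.resize(d["img"][y:y+h,x:x+w],None,fx=fx,fy=fx,interpolation=cv2.INTER_CUBIC)
    for i in range(0,w,5): cv2.putText(im,str(x+i),(i*fx,8),0,.3,(0,255,255),1); im[:,i*fx+fx//2]=im[:,i*fx+fx//2]//2+np.array([60,60,0],np.uint8)
    for i in range(0,h,5): cv2.putText(im,str(y+i),(0,i*fx+8),0,.3,(0,255,255),1); im[i*fx+fx//2]=im[i*fx+fx//2]//2+np.array([60,60,0],np.uint8)
    cv2.imwrite(name,im)
big(t,228,194,46,60,10,"pics/b3.png")
big(s,325,130,50,50,12,"pics/b4.png")
E
```

```text
(no output)
```

View pics/b3.png

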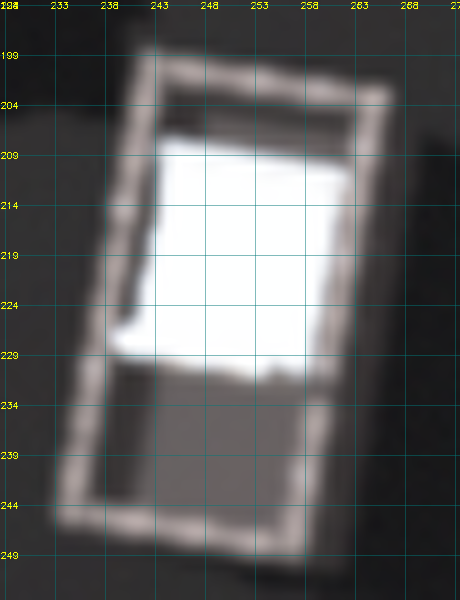

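View pics/b4.png

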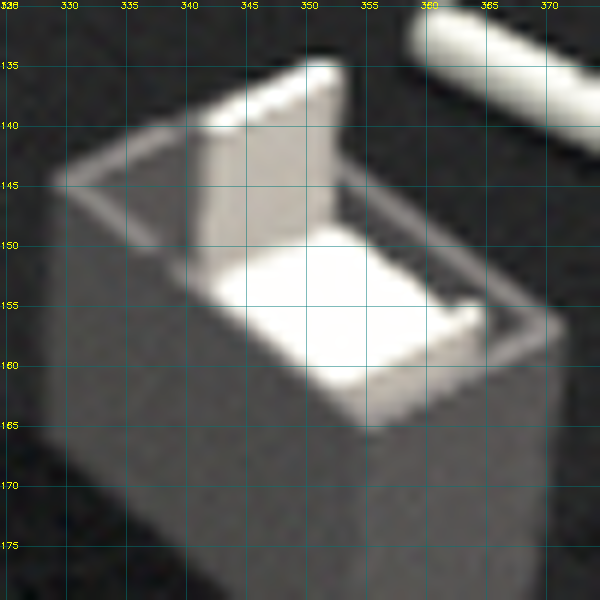

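```bash
python3 - <<'E'
from h import *
np.set_printoptions(precision=4,suppress=True)
t=load("top",0); s=load("scene",0)
T=dict(pp=(241.3,198.3),pm=(266.3,202.6),mm=(258,250),mp=(233.3,245.5))
S=dict(pp=(371.3,156.5),pm=(355,166),mm=(329.3,144.3))
C={k:onplane(t,*v,.095)[:2] for k,v in T.items()}
for k in T: print(k,C[k], onplane(s,*S[k],.095)[:2] if k in S else "", *(tri(s,S[k],t,T[k]) if k in S else ()))
ax=(C["pp"]+C["pm"]-C["mm"]-C["mp"])/2; ay=(C["pp"]-C["pm"]+C["mp"]-C["mm"])/2
print("len",np.linalg.norm(ax),np.linalg.norm(ay),"yaw",np.degrees(np.arctan2(ax[1],ax[0])),np.degrees(np.arctan2(-ay[0],ay[1])))
c=sum(C.values())/4; print("rect center",c)
yaw=np.arctan2(ax[1],ax[0]); x=np.array([np.cos(yaw),np.sin(yaw)])
o=c+.003*x; print("origin",o)
# divider front face top edge z=.088: top view mid (253,208.5)
for uv in ((243.5,207.3),(262.5,210)):
    p=onplane(t,*uv,.088)[:2]-o; print("div face caddy x", p@x, p@[-x[1],x[0]])
# top-edge tab
tt=onplane(t,(238.5+260)/2,229.8,.138)[:2]-o; print("tab",tt@x)
E
```

```text
pp [0.5849 0.2436] [0.5821 0.2415] [0.5835 0.2423 0.0956] 0.003371315319487754
pm [0.5708 0.1702] [0.5745 0.1673] [0.5716 0.1708 0.0911] 0.0005981246867656067
mm [0.4332 0.1944] [0.4388 0.1956] [0.435  0.1965 0.0922] 0.004688058861332726
mp [0.4474 0.2659] 
len 0.13948907384494172 0.0738254372007289 yaw -9.602917458945926 -11.004354282650267
rect center [0.5091 0.2185]
origin [0.512 0.218]
div face caddy x 0.043013193483290975 0.027598783484477443
div face caddy x 0.04348417966240181 -0.029006014447936594
tab -0.022495938943392187
```

```bash
python3 -m creep '{"slide":[[0,0.15,0],[0,0.35,0],[0,0.6,0],[0,0.85,0],[-0.05,1,0],[-0.05,1,0]],"twist":[[0,0,0],[0,0,0],[0,0,0],[0,0,0],[0,0,-0.005],[0,0,-0.005]],"fingers":[-1,-1,-1,-1,-1,-1]}'; python3 -m creep '{"slide":[[-0.05,0.2,0],[-0.1,0.45,0],[-0.15,0.7,0],[-0.2,0.95,0],[-0.2,1,0],[-0.2,1,0]],"twist":[[0,0,-0.005],[0,0,-0.01],[0,0,-0.011],[0,0,-0.011],[0,0,-0.011],[0,0,-0.011]],"fingers":[-1,-1,-1,-1,-1,-1]}';  python3 -m creep '{"slide":[[0,0.2,0],[0,0.4,0],[0,0.6,0],[0,0.69,0],[0,0.69,0],[0,0.69,0],[0,0.69,0]],"twist":[[0,0,0],[0,0,0],[0,0,0],[0,0,0],[0,0,0],[0,0,0],[0,0,0]],"fingers":[-1,-1,-1,-1,-1,-1,-1]}'; python3 - <<'E'
from h import *
from scipy.spatial.transform import Rotation as R
s=telemetry.get_state(); q=s["ee_rot"]; r=R.from_quat([*q[1:],q[0]]).as_matrix()
print(s["clock"],s["position"],s["qpos"],s["width"],"ytool yaw",np.degrees(np.arctan2(r[1,1],r[0,1])),r[:,2])
d=grab("scene",3); t=grab("top",3)
a=cv2.resize(d["img"][80:200,300:400],None,fx=5,fy=5,interpolation=cv2.INTER_CUBIC)
b=cv2.resize(t["img"][180:260,220:280],None,fx=5,fy=5,interpolation=cv2.INTER_CUBIC)
b=cv2.copyMakeBorder(b,0,200,0,0,cv2.BORDER_CONSTANT)
cv2.imwrite("pics/c3.png",np.hstack([a,b]))
E
```

```text
clock: 4.6
position: [0.5906, -0.0422, 0.2527]
ee_rot: [-0.003, 0.744, 0.668, -0.001]
contact_force: [0.1, -0.0, -1.3]
width: 0.0112
clock: 5.2
position: [0.5624, 0.1046, 0.2538]
ee_rot: [-0.0, 0.767, 0.641, -0.001]
contact_force: [0.5, -1.1, -0.9]
width: 0.0117
clock: 5.9
position: [0.5631, 0.206, 0.2551]
ee_rot: [0.0, 0.769, 0.64, -0.001]
contact_force: [0.5, 0.4, -0.6]
width: 0.0111
5.9 [0.56312444 0.20602214 0.25511946] [ 2.35474249e-01  3.01929547e-01  1.40843948e+00 -1.22602349e-03
  1.43177653e+00  4.18254521e-01] 0.01113336178077992 ytool yaw -10.46278526945755 [-2.54273166e-04 -1.30965949e-03 -9.99999110e-01]
```

View pics/c3.png

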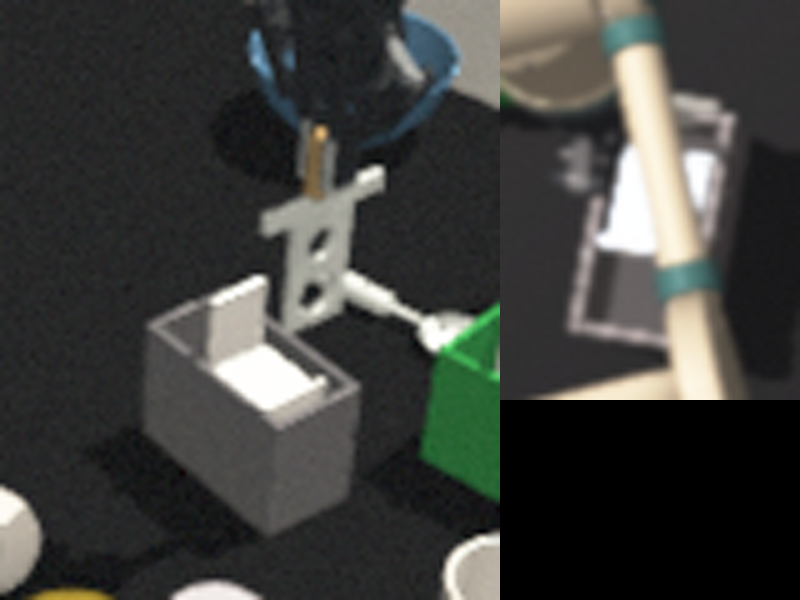

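```bash
python3 - <<'E'
from h import *
np.set_printoptions(precision=4,suppress=True)
s=load("scene",3)
yaw=np.radians(-10.4);x=np.array([np.cos(yaw),np.sin(yaw)]);y=np.array([-x[1],x[0]])
tcp=np.array([.5631,.2060]); g=tcp+.0013*y
for lab,dx,dy,z in (("low L",.0015,-.022,0),("low R",.0015,.022,0),("bar L top",.003,-.045,.092),("bar R top",.003,.045,.092),("bar L bot",.003,-.045,.08),("handle top",0,0,.134)):
    p=g+dx*x+dy*y; print(lab,proj(s,[*p,.1565+z]))
im=cv2.resize(s["img"][95:155,345:385],None,fx=12,fy=12,interpolation=cv2.INTER_CUBIC)
for i in range(0,40,5): cv2.putText(im,str(345+i),(i*12,8),0,.3,(0,255,255),1); im[:,i*12+6]=im[:,i*12+6]//2+np.array([60,60,0],np.uint8)
for i in range(0,60,5): cv2.putText(im,str(95+i),(0,i*12+8),0,.3,(0,255,255),1); im[i*12+6]=im[i*12+6]//2+np.array([60,60,0],np.uint8)
cv2.imwrite("pics/b5.png",cv2.resize(im,None,fx=.83,fy=.83))
E
```

```text
low L (np.float64(356.72724317818006), np.float64(145.9659226063175))
low R (np.float64(367.42684776040204), np.float64(141.0531075925241))
bar L top (np.float64(353.36248712865995), np.float64(123.22026501749421))
bar R top (np.float64(376.45381800885), np.float64(113.4855935550708))
bar L bot (np.float64(353.07983413564483), np.float64(126.73557919079018))
handle top (np.float64(365.75474749959676), np.float64(105.1699491328956))
```

View pics/b5.png

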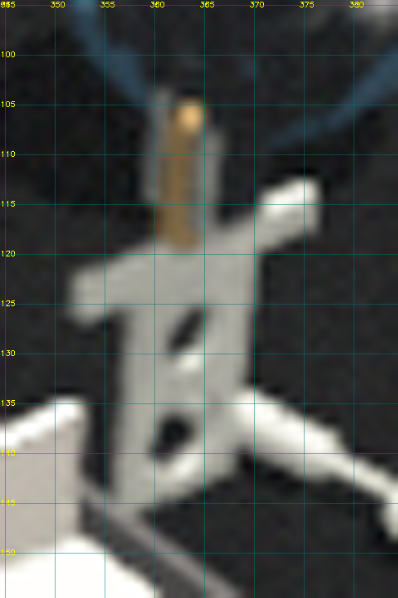

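```bash
python3 -m creep '{"slide":[[0,0,-0.08],[0,0,-0.2],[0,0,-0.3],[0,0,-0.34],[0,0,-0.34],[0,0,-0.34]],"twist":[[0,0,0],[0,0,0],[0,0,0],[0,0,0],[0,0,0],[0,0,0]],"fingers":[-1,-1,-1,-1,-1,-1]}'; python3 - <<'E'
from h import *
s=telemetry.get_state()
d=grab("scene",4)
im=cv2.resize(d["img"][110:185,325:385],None,fx=8,fy=8,interpolation=cv2.INTER_CUBIC)
cv2.imwrite("pics/c4.png",im)
E
```

```text
clock: 6.6
position: [0.5632, 0.2078, 0.2046]
ee_rot: [0.0, 0.768, 0.64, 0.0]
contact_force: [0.9, -0.1, -0.9]
width: 0.0116
```

View pics/c4.png

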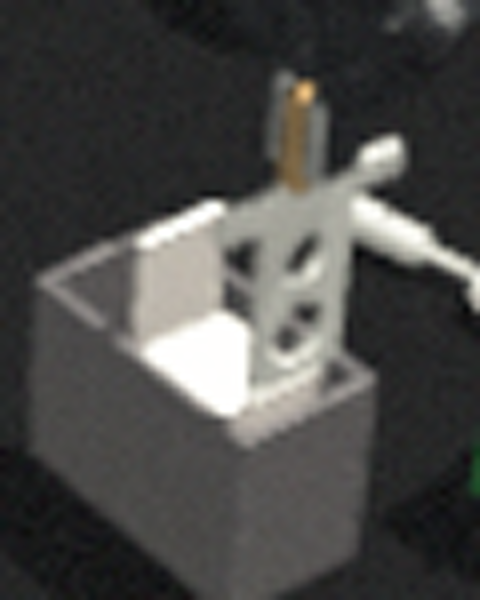

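```bash
python3 - <<'E'
from h import *
np.set_printoptions(precision=4,suppress=True)
s=load("scene",4)
def mk(d,n):
    X,Y,W,H=340,140,40,45; F=15
    im=cv2.resize(d["img"][Y:Y+H,X:X+W],None,fx=F,fy=F,interpolation=cv2.INTER_CUBIC)
    for i in range(0,W,5): cv2.putText(im,str(X+i),(i*F,8),0,.3,(0,255,255),1); im[:,i*F+F//2]=im[:,i*F+F//2]//2+np.array([60,60,0],np.uint8)
    for i in range(0,H,5): cv2.putText(im,str(Y+i),(0,i*F+8),0,.3,(0,255,255),1); im[i*F+F//2]=im[i*F+F//2]//2+np.array([60,60,0],np.uint8)
    return im
a=mk(s,4); b=mk(load("scene",0),0)
cv2.imwrite("pics/b6.png",cv2.resize(np.hstack([a,b]),(800,450)))
cv2.imwrite("pics/b6a.png",a); cv2.imwrite("pics/b6b.png",b)
E
```

```text
(no output)
```

View pics/b6a.png

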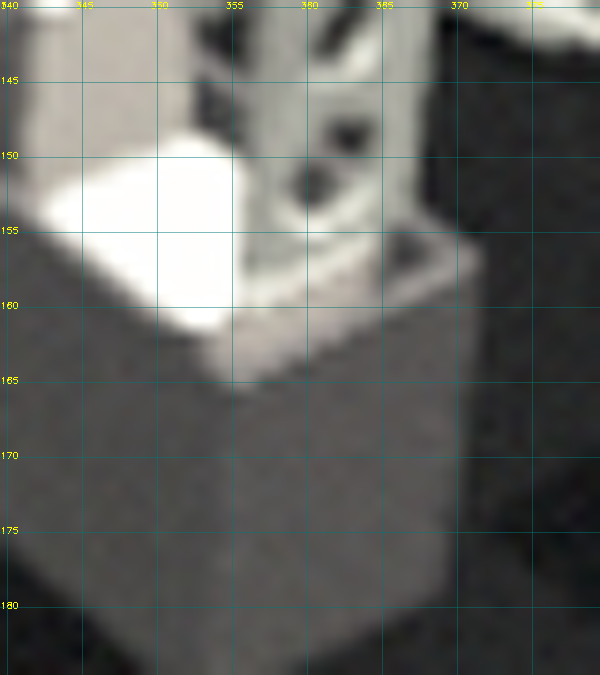

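View pics/b6b.png

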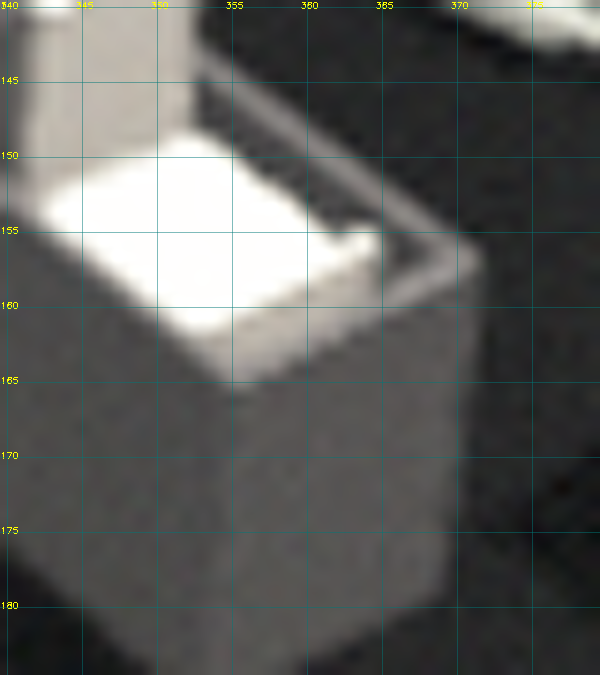

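```bash
python3 - <<'E'
from h import *
np.set_printoptions(precision=4,suppress=True)
s=load("scene",4); o=np.array([.512,.218])
yaw=np.radians(-10.4);x=np.array([np.cos(yaw),np.sin(yaw)]);y=np.array([-x[1],x[0]])
def c(u,v,z): p=onplane(s,u,v,z)[:2]-o; return np.array([p@x,p@y])
print("div edge",c(353.5,161.7,.088),c(359.2,158.5,.088),c(364.8,155,.088))
print("tip front", c(356,159.8,.1061),c(360.5,157.8,.1061),c(365,155.2,.1061))
print("endwall outer",c(371.3,157,.095),c(363,161.6,.095),c(355.3,166,.095))
g=np.array([.5632,.2078])-o; print("fk",g@x,g@y)
for dx in (-.0015,.0015): print(proj(s,[*(o+(g@x+dx)*x+(g@y-.0207)*y),.1061]),proj(s,[*(o+(g@x+dx)*x+(g@y+.0233)*y),.1061]))
E
```

```text
div edge [ 0.045  -0.0227] [0.0432 0.0031] [0.04   0.0302]
tip front [ 0.0588 -0.0255] [ 0.0594 -0.0072] [0.0577 0.0134]
endwall outer [0.0667 0.034 ] [ 0.0688 -0.0035] [ 0.0712 -0.0378]
fk 0.05220015458720109 -0.0007898487654678485
(np.float64(355.3176995317018), np.float64(158.05433181805574)) (np.float64(365.7029225521425), np.float64(153.10145497133672))
(np.float64(355.92597950166385), np.float64(158.53248988840681)) (np.float64(366.3164591500363), np.float64(153.56470510782992))
```

```bash
python3 -m creep '{"slide":[[-0.007,0,-0.05],[-0.007,0,-0.1],[-0.007,0,-0.15],[-0.007,0,-0.2],[-0.007,0,-0.2]],"twist":[[0,0,0],[0,0,0],[0,0,0],[0,0,0],[0,0,0]],"fingers":[-1,-1,-1,-1,-1]}'; python3 -m creep '{"slide":[[0,0,-0.05],[0,0,-0.11],[0,0,-0.17],[0,0,-0.23],[0,0,-0.23]],"twist":[[0,0,0],[0,0,0],[0,0,0],[0,0,0],[0,0,0]],"fingers":[-1,-1,-1,-1,-1]}'
```

```text
clock: 7.15
position: [0.5609, 0.2076, 0.1726]
ee_rot: [-0.001, 0.768, 0.64, -0.001]
contact_force: [-0.6, -0.4, -0.7]
width: 0.0111
clock: 7.65
position: [0.5607, 0.2075, 0.1379]
ee_rot: [-0.001, 0.768, 0.64, -0.002]
contact_force: [0.1, 0.2, -1.4]
width: 0.0115
```

```bash
python3 -m creep '{"slide":[[0,0,-0.05],[0,0,-0.1],[0,0,-0.145],[0,0,-0.145]],"twist":[[0,0,0],[0,0,0],[0,0,0],[0,0,0]],"fingers":[-1,-1,-1,-1]}'; python3 - <<'E'
from h import *
s=telemetry.get_state(); print(s["position"],s["contact_force"])
d=grab("scene",5)
cv2.imwrite("pics/c5.png",cv2.resize(d["img"][110:185,325:385],None,fx=8,fy=8,interpolation=cv2.INTER_CUBIC))
E
```

```text
clock: 8.05
position: [0.561, 0.2076, 0.1168]
ee_rot: [-0.0, 0.768, 0.64, -0.001]
contact_force: [-0.7, 0.4, -0.7]
width: 0.0115
[0.56099994 0.20757372 0.11678849] [-0.6727076   0.41221819 -0.73341375]
```

View pics/c5.png

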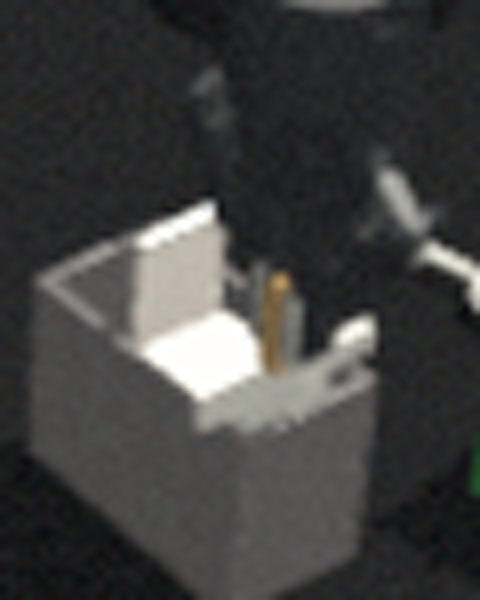

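The gauge is in the bay and its shoulder bar spans the rim, from (350,163) to (371,151) in scene pixels. Now the last few millimetres down to contact.

```bash
python3 -m creep '{"slide":[[0,0,-0.01],[0,0,-0.02],[0,0,-0.02]],"twist":[[0,0,0],[0,0,0],[0,0,0]],"fingers":[-1,-1,-1]}'; python3 -m creep '{"slide":[[0,0,-0.007],[0,0,-0.014],[0,0,-0.014]],"twist":[[0,0,0],[0,0,0],[0,0,0]],"fingers":[-1,-1,-1]}'
```

```text
clock: 8.4
position: [0.5618, 0.2078, 0.1151]
ee_rot: [0.0, 0.768, 0.64, 0.0]
contact_force: [-0.3, 0.2, -1.0]
width: 0.0117
clock: 8.7
position: [0.562, 0.2079, 0.1137]
ee_rot: [0.0, 0.768, 0.64, 0.0]
contact_force: [-0.2, -0.3, 2.0]
width: 0.0112
```

```bash
python3 -m creep '{"slide":[[0,0,-0.003],[0,0,-0.003],[0,0,-0.003],[0,0,-0.003],[0,0,-0.003],[0,0,-0.003]],"twist":[[0,0,0],[0,0,0],[0,0,0],[0,0,0],[0,0,0],[0,0,0]],"fingers":[-0.6,-0.5,-0.4,-0.3,-0.3,-0.3]}'; python3 - <<'E'
from h import *
d=grab("scene",6)
cv2.imwrite("pics/c6.png",cv2.resize(d["img"][110:185,325:385],None,fx=8,fy=8,interpolation=cv2.INTER_CUBIC))
E
```

```text
clock: 9.3
position: [0.5618, 0.2078, 0.1125]
ee_rot: [0.0, 0.768, 0.64, -0.0]
contact_force: [0.3, 0.2, -0.6]
width: 0.0295
```

View pics/c6.png

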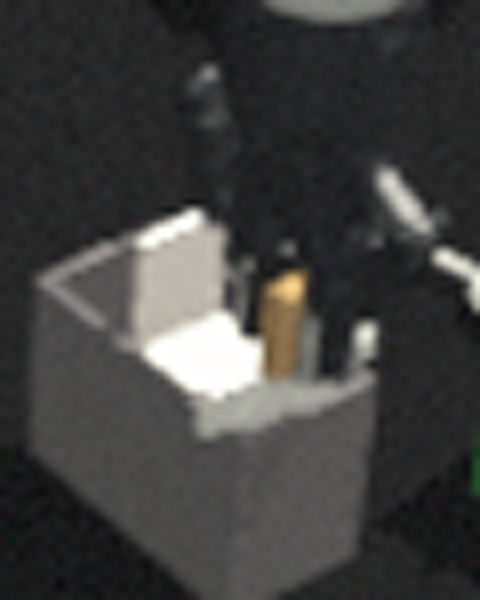

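```bash
python3 -m creep '{"slide":[[0,0,0.1],[0,0,0.3],[0,0,0.5],[0,0,0.65],[0,0,0.65],[0,0,0.65]],"twist":[[0,0,0],[0,0,0],[0,0,0],[0,0,0],[0,0,0],[0,0,0]],"fingers":[-0.3,-0.3,-0.3,-0.3,-0.3,-0.3]}'; python3 -m creep '{"slide":[[-0.15,0.03,0],[-0.35,0.07,0],[-0.55,0.1,0],[-0.66,0.128,0],[-0.66,0.128,0],[-0.66,0.128,0]],"twist":[[0,0,0],[0,0,0],[0,0,0],[0,0,0],[0,0,0],[0,0,0]],"fingers":[-1,-1,-1,-1,-1,-1]}'; python3 - <<'E'
from h import *
np.set_printoptions(precision=4,suppress=True)
s=telemetry.get_state(); print(s["position"],s["width"])
d=grab("scene",7); t=grab("top",7)
cv2.imwrite("pics/c7.png",np.hstack([cv2.resize(d["img"][100:185,325:385],None,fx=6,fy=6,interpolation=cv2.INTER_CUBIC),cv2.resize(t["img"][180:265,220:280],None,fx=6,fy=6,interpolation=cv2.INTER_CUBIC)]))
P=cloud(t); o=np.array([.512,.218]); yaw=np.radians(-10.4);x=np.array([np.cos(yaw),np.sin(yaw)])
h=cv2.cvtColor(d["img"],cv2.COLOR_BGR2HSV); m=(h[...,0]>8)&(h[...,0]<28)&(h[...,1]>90)&(h[...,2]>90); m[:120]=0;m[175:]=0;m[:,:335]=0;m[:,380:]=0
v,u=np.nonzero(m); print("handle px",u.mean(),v.mean(),v.min())
E
```

```text
clock: 9.95
position: [0.5617, 0.2078, 0.21]
ee_rot: [0.0, 0.768, 0.64, 0.0]
contact_force: [-0.4, 0.7, -0.6]
width: 0.0297
clock: 10.55
position: [0.4635, 0.2271, 0.2097]
ee_rot: [0.0, 0.768, 0.64, 0.0]
contact_force: [0.8, 0.1, 0.8]
width: -0.0002
[0.4635 0.2271 0.2097] -0.00019446318066778978
handle px 361.45454545454544 149.4318181818182 143
```

View pics/c7.png

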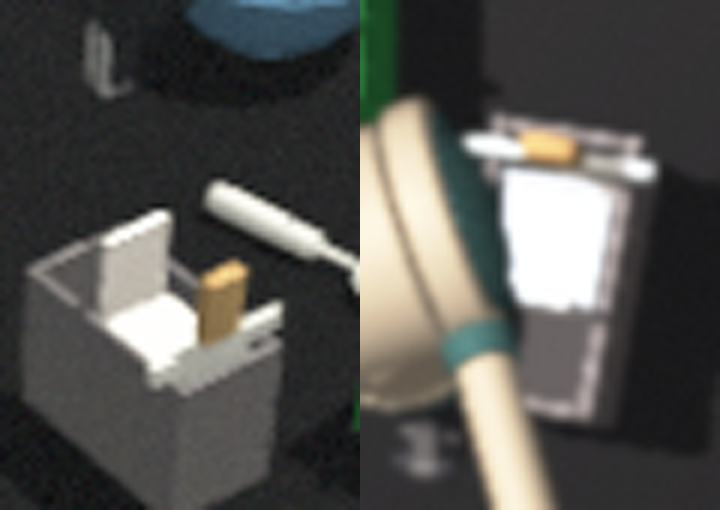

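The gauge stands on the rim, released and upright: its handle is at scene (361,149) and its bar lies parallel to the end wall. I'll lower the shut fingers behind the tab and push.

```bash
python3 -m creep '{"slide":[[0,0,-0.15],[0,0,-0.35],[0,0,-0.55],[0,0,-0.67],[0,0,-0.67],[0,0,-0.67]],"twist":[[0,0,0],[0,0,0],[0,0,0],[0,0,0],[0,0,0],[0,0,0]],"fingers":[-1,-1,-1,-1,-1,-1]}'; python3 - <<'E'
from h import *
d=grab("scene",8)
cv2.imwrite("pics/c8.png",cv2.resize(d["img"][110:185,325:385],None,fx=8,fy=8,interpolation=cv2.INTER_CUBIC))
E
python3 -m creep '{"slide":[[0.02,-0.004,0],[0.04,-0.007,0],[0.06,-0.011,0],[0.08,-0.014,0],[0.08,-0.014,0]],"twist":[[0,0,0],[0,0,0],[0,0,0],[0,0,0],[0,0,0]],"fingers":[-1,-1,-1,-1,-1]}'
```

```text
clock: 11.25
position: [0.464, 0.2269, 0.1095]
ee_rot: [0.0, 0.768, 0.64, 0.0]
contact_force: [0.7, 0.2, 0.0]
width: 0.0001
clock: 11.8
position: [0.4755, 0.2249, 0.1098]
ee_rot: [0.0, 0.768, 0.64, 0.0]
contact_force: [1.1, 0.5, 0.0]
width: 0.0001
```

View pics/c8.png

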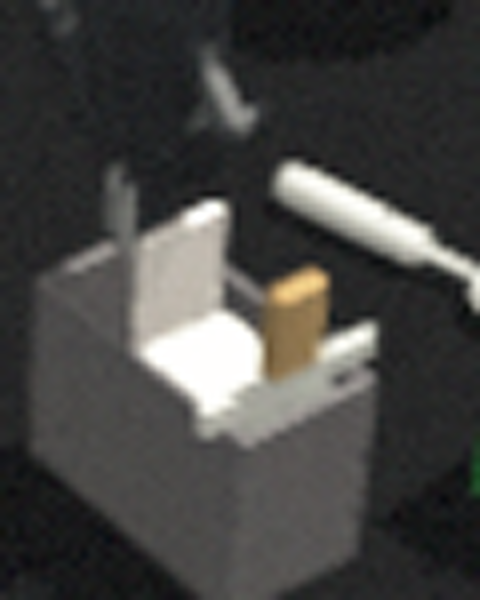

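```bash
python3 -m creep '{"slide":[[0.013,-0.002,0],[0.026,-0.005,0],[0.04,-0.007,0],[0.052,-0.009,0],[0.052,-0.009,0]],"twist":[[0,0,0],[0,0,0],[0,0,0],[0,0,0],[0,0,0]],"fingers":[-1,-1,-1,-1,-1]}'; python3 - <<'E'
from h import *
d=grab("scene",9)
cv2.imwrite("pics/c9.png",cv2.resize(d["img"][110:185,325:385],None,fx=8,fy=8,interpolation=cv2.INTER_CUBIC))
print(telemetry.get_state()["contact_force"])
E
```

```text
clock: 12.3
position: [0.4828, 0.2235, 0.1095]
ee_rot: [0.0, 0.768, 0.64, -0.0]
contact_force: [-0.6, 0.4, 2.0]
width: -0.0004
[-0.31932309 -0.10179708  0.41231245]
```

View pics/c9.png

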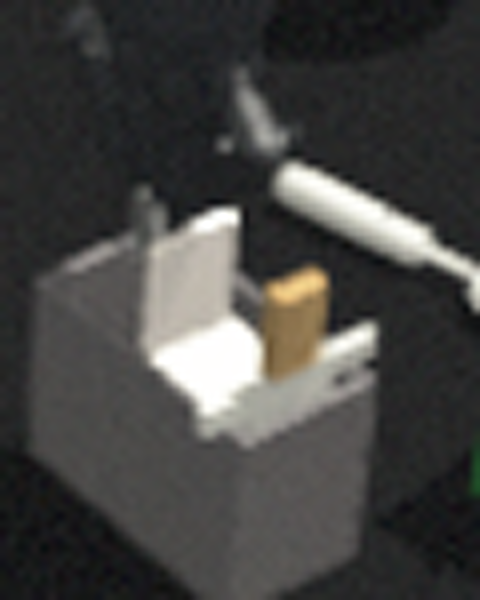

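The tab has moved about 4 mm: its left edge went from scene x 342 to 343.5. I'll continue in small steps and watch the force.

```bash
python3 -m creep '{"slide":[[0.007,-0.001,0],[0.014,-0.003,0],[0.02,-0.004,0],[0.027,-0.005,0],[0.027,-0.005,0]],"twist":[[0,0,0],[0,0,0],[0,0,0],[0,0,0],[0,0,0]],"fingers":[-1,-1,-1,-1,-1]}';python3 -m creep '{"slide":[[0.007,-0.001,0],[0.013,-0.002,0],[0.013,-0.002,0]],"twist":[[0,0,0],[0,0,0],[0,0,0]],"fingers":[-1,-1,-1]}'
```

```text
clock: 12.85
position: [0.4868, 0.2227, 0.1095]
ee_rot: [0.0, 0.768, 0.64, -0.0]
contact_force: [-1.2, 0.2, 0.5]
width: 0.0002
clock: 13.15
position: [0.4887, 0.2224, 0.1095]
ee_rot: [0.0, 0.768, 0.64, -0.0]
contact_force: [-1.9, 0.3, 0.5]
width: 0.0001
```

```bash
python3 -m creep '{"slide":[[0.005,-0.001,0],[0.01,-0.002,0],[0.01,-0.002,0]],"twist":[[0,0,0],[0,0,0],[0,0,0]],"fingers":[-1,-1,-1]}';python3 -m creep '{"slide":[[0.005,-0.001,0],[0.01,-0.002,0],[0.01,-0.002,0]],"twist":[[0,0,0],[0,0,0],[0,0,0]],"fingers":[-1,-1,-1]}'; python3 - <<'E'
from h import *
d=grab("scene",10)
cv2.imwrite("pics/c10.png",cv2.resize(d["img"][110:185,325:385],None,fx=8,fy=8,interpolation=cv2.INTER_CUBIC))
E
```

```text
clock: 13.45
position: [0.4894, 0.2223, 0.1095]
ee_rot: [-0.0, 0.768, 0.64, -0.001]
contact_force: [-3.8, 0.4, 2.9]
width: -0.0002
clock: 13.75
position: [0.4894, 0.2222, 0.1095]
ee_rot: [-0.002, 0.768, 0.64, -0.002]
contact_force: [-8.5, 2.1, 3.9]
width: 0.0
```

View pics/c10.png

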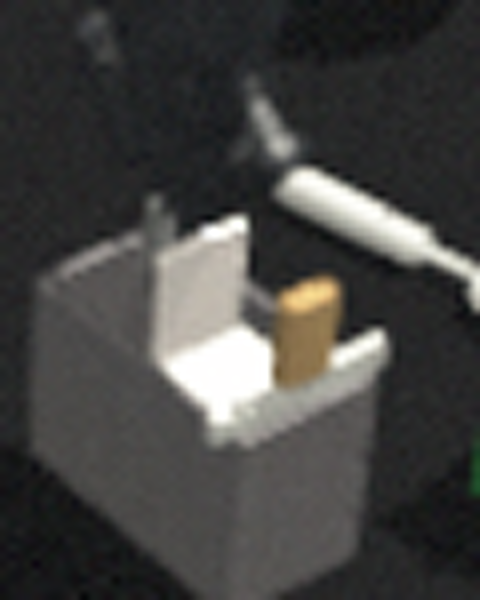

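A hard stop: 8.5 N with no further travel, and the gauge has moved over to the end wall. I'll back off, lift away and check from both views.

```bash
python3 -m creep '{"slide":[[-0.03,0.006,0],[-0.08,0.014,0],[-0.13,0.024,0],[-0.13,0.024,0.2],[-0.13,0.024,0.5],[-0.13,0.024,0.8],[-0.13,0.024,0.8]],"twist":[[0,0,0],[0,0,0],[0,0,0],[0,0,0],[0,0,0],[0,0,0],[0,0,0]],"fingers":[-1,-1,-1,-1,-1,-1,-1]}'; python3 -m creep '{"slide":[[-0.3,0,0],[-0.6,0,0],[-0.9,0.1,0],[-1,0.2,0.1],[-1,0.3,0.1],[-1,0.3,0.1]],"twist":[[0,0,0],[0,0,0],[0,0,0],[0,0,0],[0,0,0],[0,0,0]],"fingers":[-1,-1,-1,-1,-1,-1]}'; python3 - <<'E'
from h import *
d=grab("scene",11); t=grab("top",11)
def mk(d,X,Y,W,H,F):
    im=cv2.resize(d["img"][Y:Y+H,X:X+W],None,fx=F,fy=F,interpolation=cv2.INTER_CUBIC)
    for i in range(0,W,5): cv2.putText(im,str(X+i),(i*F,8),0,.3,(0,255,255),1); im[:,i*F+F//2]=im[:,i*F+F//2]//2+np.array([60,60,0],np.uint8)
    for i in range(0,H,5): cv2.putText(im,str(Y+i),(0,i*F+8),0,.3,(0,255,255),1); im[i*F+F//2]=im[i*F+F//2]//2+np.array([60,60,0],np.uint8)
    return im
cv2.imwrite("pics/c11.png",mk(d,325,125,50,55,10)); cv2.imwrite("pics/c11t.png",mk(t,228,194,46,60,10))
E
```

```text
clock: 14.5
position: [0.476, 0.2269, 0.2362]
ee_rot: [0.003, 0.768, 0.64, 0.007]
contact_force: [0.8, 0.3, 0.6]
width: 0.0
clock: 15.1
position: [0.3217, 0.2718, 0.2447]
ee_rot: [0.0, 0.767, 0.641, 0.001]
contact_force: [0.4, -1.1, 0.5]
width: -0.0002
```

View pics/c11.png

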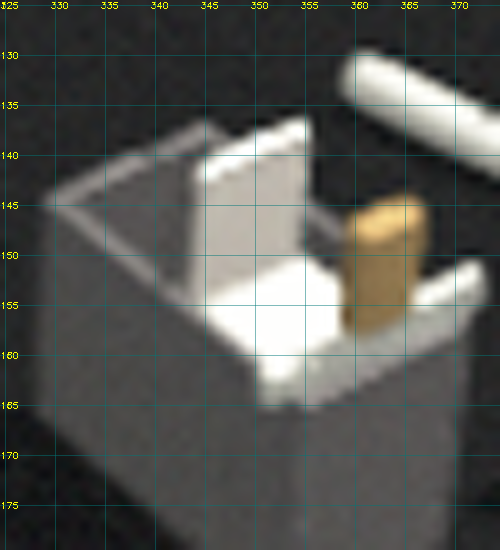

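View pics/c11t.png

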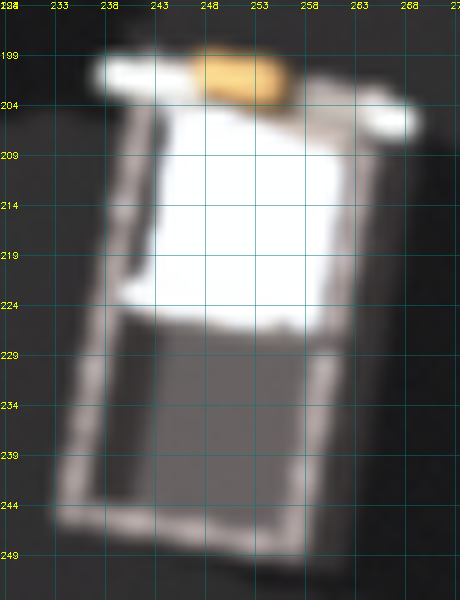

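```bash
python3 - <<'E'
from h import *
np.set_printoptions(precision=4,suppress=True)
t0=load("top",0); t=load("top",11); s0=load("scene",0); s=load("scene",11)
o=np.array([.512,.218]); yaw=np.radians(-10.4);x=np.array([np.cos(yaw),np.sin(yaw)]);y=np.array([-x[1],x[0]])
c=lambda d,u,v,z:(lambda p:np.array([p@x,p@y]))(onplane(d,u,v,z)[:2]-o)
print("bar ends",c(t,237,200.7,.107),c(t,269.3,205.6,.107))
print("handle top",c(t,251.3,201.3,.149),"scene handle top",tri(s,(362.8,146.5),t,(251.3,201.3)))
# tab displacement by depth clouds, z .115-.142
for n,(a,b) in dict(top=(t0,t),scene=(s0,s)).items():
    r=[]
    for d in (a,b):
        P=cloud(d); q=P.reshape(-1,3); q=q[(q[:,2]>.112)&(q[:,2]<.134 if n=="scene" else q[:,2]<.145)]
        l=q[:,:2]-o; X=l@x; Y=l@y; m=(X>-.035)&(X<.01)&(abs(Y)<.018); r.append(np.median(X[m])); print(n,m.sum(),r[-1])
    print(n,"tab shift",r[1]-r[0])
# brightness profile edge of the tab rear in the top view
for d in (t0,t):
    g=cv2.cvtColor(d["img"],cv2.COLOR_BGR2GRAY).astype(float)
    e=[]
    for u in range(244,256,2):
        col=g[214:240,u]; k=np.argmin(np.diff(col)); e.append(c(d,u,214+k+.5,.138)[0])
    print("tab rear x",np.mean(e))
# unmoved things between first and last scene picture (arm excluded)
df=cv2.absdiff(s0["img"],s["img"]).max(2)[185:300,150:420]; print("changed px in stand/jar area",np.argwhere(df>50).shape, )
v,u=np.nonzero(df>50); print(u.min()+150 if len(u) else 0,u.max()+150 if len(u) else 0,v.min()+185 if len(v) else 0,v.max()+185 if len(v) else 0)
st=telemetry.get_state(); print(st["clock"],st["contact_force"],np.abs(st["qd"]).max())
E
```

```text
bar ends [0.0567 0.0472] [ 0.0579 -0.0482]
handle top [ 0.0571 -0.0011] scene handle top (array([0.5684, 0.207 , 0.1467]), np.float64(0.0002508512344957765))
top 31 -0.020145080188738965
top 33 -0.007401196924299952
top tab shift 0.012743883264439013
scene 44 -0.014087879634390893
scene 46 -0.0010247526313409497
scene tab shift 0.013063127003049943
tab rear x -0.024872089484853827
tab rear x -0.011910679813995023
changed px in stand/jar area (456, 2)
262 289 219 262
15.2 [ 0.0554 -0.1153  0.4129] 0.017066804534175688
```

View pics/scene11.png

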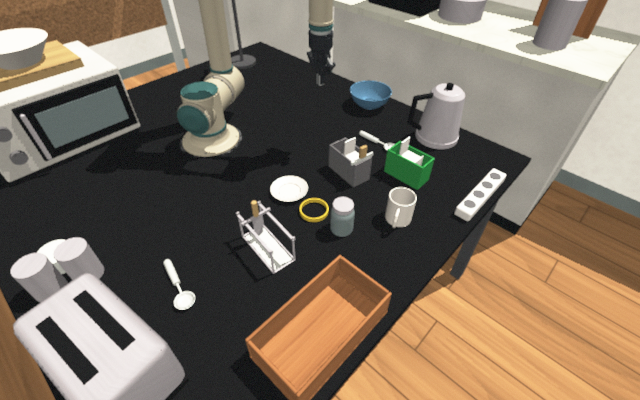

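The checks agree: the gauge is at caddy x ≈ 57 mm (flush with the end wall), y ≈ −1 mm and level. The tab has moved about 13 mm, and only the gauge is missing from the stand area. I'll hand in.

```bash
python3 -c "
from rig import order
print(order.sign_off())"
```

```text
the job is handed in; nothing more can be done
None
```

I took the gauge off the stand and lowered it blade first into the grey caddy's far bay until its shoulders touched the rim at about 2–3 N. I then let go and pushed the divider by its tab until it stopped hard (8.5 N, no further travel). The job was handed in at about 15 s of the 51 s; no verdict is reported.

**Gauge:**
- From the top view, its bar and handle sit at caddy x ≈ 57 mm, which is the flush position against the end wall, and y ≈ −1 mm.
- It is square within about 1° and looks upright in the pictures; I did not measure the tilt as a number.
- The two views put the handle's top at 147 mm, against 149 mm from the text, which is within the calibration.

**Divider:** The tab moved about 13 mm in both views. Starting from a bay of about 17 mm, that leaves roughly 4–6 mm, so against the 6 mm blade the divider is flush. The gauge's measured place and the hard stop say the same.

**Disagreements:** The two views differed by 2–5 mm on the rim corners and by several degrees on the caddy's angle. I used the top view's values (−10.4°) and lowered the gauge without sideways contact.

**Bystanders:** The first and last scene pictures differ around the stand, egg ring, jar and saucer only where the gauge used to hang. The mug and spoons look unmoved by eye. The arm was clear of everything at hand-in.

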